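# Find the rocking tin lid and hold it home

## Robot

A 6-joint arm with a two-finger parallel gripper is mounted at the origin on the work surface. World frame = base frame: x ahead of the robot, y to its left, z up, the work surface at z = 0. Lengths are in m, angles in rad, forces in N, time in s.
With the tool pointing down it reaches from about 0.25 to 0.775 m from the base axis. Payload 4 kg.
Tool frame: the origin (TCP) lies at the very end of the fingers, on their centre line; the grasp point (between the pads) lies 19 mm behind it; z points along the fingers, y is the direction in which the jaws open and shut (so a half turn about z gives the same grasp; the last joint's range is limited). The gripper opens to 85 mm and grips with 20 to 120 N. Pads are 22 mm wide; open, the fingers measure 114 mm over their backs; the gripper's body (76 mm by 85 mm) begins 54 mm behind the grasp point. The pads swing forward as they close: fully open they stand 13 mm farther back than shut.
Start: joints at [1.002, 0.087, 1.371, -0, 1.684, -0.103], TCP at [0.247, 0.491, 0.231] pointing down, gripper open.
Joint ranges: [-3.1, 3.1], [-0.76, 2.03], [0.27, 2.55], [-1.08, 4.22], [0.17, 2.65], [-2.57, 2.57]. Speed limits (rad/s): [2.79, 2.79, 3.14, 3.14, 3.14, 3.14].

## Interface

Orientations are given as a unit quaternion [w, x, y, z].
In Python, from cell import r, optics gives the robot as it stands.
- The arm moves only by the tool step_arm, never from a script. Its argument "commands" is a list of rows, each a list of 4 numbers: the shift along the tool's x, y, z in cm, then the turn about the tool's z in rad. A call has 1 to 10 rows; each row shifts and turns the commanded pose from where the row before left it, along the tool's axes as they then stand; what a row does not reach is not made up. A row lasts 1/12 s, in which the tool goes at most 41.7 mm and 7.16 degrees, less where a joint would pass 70% of its speed; a pose out of reach is approached as far as the arm can. A call with a gripper value outside its range is refused whole. "claw" is the finger opening in cm, from 0 to 8.54, set as the call begins (left out, the last holds). The fingers move at their own pace and stop on an object; "squeeze" is the grip in N (left out, the last holds). Time passes only in rows, so rows that do not move let the fingers close. It gives the time, the measured TCP pose, the force and the opening at its end, in the units of the state.
- r.get_obs(): the state, without advancing time (a new reading comes with each control period).
- optics.capture(name): name is "scene" or "side" or "wrist"; returns a dict with "color" (400x640x3 uint8, red, green, blue), "z_map" (400x640 float32, m along the optical axis (not along the pixel's ray), 0 where there is no reading), "fx", "fy", "cx", "cy" (pixels), "origin" and "rotation" of the camera in the world; the wrist camera has in their place "T_tool_cam" (4x4, takes a point from camera to tool coordinates, whose origin is the TCP and whose axes are the flange's). Camera axes: x right, y up, looking along -z (the intrinsics and any distortion apply to the point x, -y, -z); pixel columns grow to the right and rows downward; lengths in m; the calibration is good to about 2 mm. A picture is of the moment at which its call begins: read the wrist's pose just before it.
- r.hand_in(): hands the job in, once; it reports no verdict.
The state is a dict: "time": time; "joint_positions": joint angles; "qd": joint speeds; "joint_efforts": joint torques, N m; "tool_pos": TCP position; "tcp_rot": TCP orientation; "ft_force": force on the tool from outside, world axes, zero at the start; "wrist_torque": the same for the moment, N m; "finger_gap": finger opening in m.
Only numpy, scipy, OpenCV 4.12 (cv2) and the standard library are available. Lean on these libraries where they do the work, as an engineer would, in place of code of your own. Each camera call takes 0.05 s, during which the arm holds its last target. There are 200 camera calls.

## Task

One of the four steel tins on the bench has a lid that is not home. Press with a fingertip near the edge of the lids until you find the one that rocks, then push that lid down fully home, level and flush with the seam of its tin, and finish while still pressing it down there, so that I can put the clips on (let go and it lifts again). Take no lid off, pick nothing up, and leave the other things on the bench where they are.

Things in the scene. Friction and masses are not known exactly. Their poses are not given: they have to be found in the camera images.
- tin_a: One of four identical steel tins, 102 mm across, 110 mm high to its seam (raised ring round the top, 94 mm inside), standing fast. Origin: centre of its underside; z up. Its lid seats inside the seam, 107 mm above the origin. Three lids are home and do not budge; the loose one, over pressure in its tin, is pushed home by about 10 N near its middle; let go, it comes up again.
- lid_a: Steel press-in lid of tin_a: flat disc 82 mm across, 3 mm thick, with a plug in the tin's mouth. Origin: centre of the disc's underside; z up. Home: level, origin 107 mm over the tin's, top flush with the seam. The loose one sits 3.5 mm proud; a light press near its edge (22 to 34 mm out) tips it there about 0.1 rad, edge on the seat; 26 mm out it then stops a fingertip about 2 mm higher than a sound lid does.
- tin_b: One of four identical steel tins, 102 mm across, 110 mm high to its seam (raised ring round the top, 94 mm inside), standing fast. Origin: centre of its underside; z up. Its lid seats inside the seam, 107 mm above the origin. Three lids are home and do not budge; the loose one, over pressure in its tin, is pushed home by about 10 N near its middle; let go, it comes up again.
- lid_b: Steel press-in lid of tin_b: flat disc 82 mm across, 3 mm thick, with a plug in the tin's mouth. Origin: centre of the disc's underside; z up. Home: level, origin 107 mm over the tin's, top flush with the seam. The loose one sits 3.5 mm proud; a light press near its edge (22 to 34 mm out) tips it there about 0.1 rad, edge on the seat; 26 mm out it then stops a fingertip about 2 mm higher than a sound lid does.
- tin_c: One of four identical steel tins, 102 mm across, 110 mm high to its seam (raised ring round the top, 94 mm inside), standing fast. Origin: centre of its underside; z up. Its lid seats inside the seam, 107 mm above the origin. Three lids are home and do not budge; the loose one, over pressure in its tin, is pushed home by about 10 N near its middle; let go, it comes up again.
- lid_c: Steel press-in lid of tin_c: flat disc 82 mm across, 3 mm thick, with a plug in the tin's mouth. Origin: centre of the disc's underside; z up. Home: level, origin 107 mm over the tin's, top flush with the seam. The loose one sits 3.5 mm proud; a light press near its edge (22 to 34 mm out) tips it there about 0.1 rad, edge on the seat; 26 mm out it then stops a fingertip about 2 mm higher than a sound lid does.
- tin_d: One of four identical steel tins, 102 mm across, 110 mm high to its seam (raised ring round the top, 94 mm inside), standing fast. Origin: centre of its underside; z up. Its lid seats inside the seam, 107 mm above the origin. Three lids are home and do not budge; the loose one, over pressure in its tin, is pushed home by about 10 N near its middle; let go, it comes up again.
- lid_d: Steel press-in lid of tin_d: flat disc 82 mm across, 3 mm thick, with a plug in the tin's mouth. Origin: centre of the disc's underside; z up. Home: level, origin 107 mm over the tin's, top flush with the seam. The loose one sits 3.5 mm proud; a light press near its edge (22 to 34 mm out) tips it there about 0.1 rad, edge on the seat; 26 mm out it then stops a fingertip about 2 mm higher than a sound lid does.
- stone_1: Grey river stone, 52 mm across, 34 mm high; bystander. Origin: centre of its underside.
- stone_2: Grey river stone, 46 mm across, 30 mm high; bystander. Origin: centre of its underside.
- jar: Small glass jar with a dark steel cap, 58 mm across, 75 mm high; bystander. Origin: centre of its underside.
- spray: Aluminium spray can, 54 mm across, 135 mm high; bystander. Origin: centre of its underside.
- cup: White plastic cup, 72 mm across the rim, 70 mm high; bystander. Origin: centre of its underside.
- brush: Paint brush, 200 x 42 x 20 mm, lying on the bench; bystander. Origin near its middle.
- screwdriver: Screwdriver with a black handle, 200 mm long, 26 mm thick, lying on the bench; bystander. Origin near its middle.
Things that resemble listed ones, but are neither listed nor needed, are in the scene too. What is shaped like the tin_c but blue is not meant.

How it is judged:
On the way, in this order (a step that is already met when the one before it is completed fails the run):
1. a press near its edge has made the loose lid rock: it tips by more than 0.05 rad under a fingertip (((angle between lid_a's own z axis and vertical above 0.05 rad and contact force between the fingers and lid_a above 0.3 N) or (angle between lid_b's own z axis and vertical above 0.05 rad and contact force between the fingers and lid_b above 0.3 N) or (angle between lid_c's own z axis and vertical above 0.05 rad and contact force between the fingers and lid_c above 0.3 N) or (angle between lid_d's own z axis and vertical above 0.05 rad and contact force between the fingers and lid_d above 0.3 N))), for 0.05 s.
2. that lid has been pushed home: all four lids level and flush, a fingertip on one (z of lid_a in the frame of tin_a below 0.1085 m and angle between each of lid_a, lid_b, lid_c, lid_d's own z axis and vertical below 0.03 rad and z of lid_b in the frame of tin_b below 0.1085 m and z of lid_c in the frame of tin_c below 0.1085 m and z of lid_d in the frame of tin_d below 0.1085 m and (contact force between the fingers and lid_a above 4 N or contact force between the fingers and lid_b above 4 N or contact force between the fingers and lid_c above 4 N or contact force between the fingers and lid_d above 4 N)), for 0.2 s.
At the end, for the whole second after the job is handed in: All four lids are home (origin less than 1.5 mm above its home height of 107 mm over the tin's origin, tilt under 0.03 rad) while the fingers still press on a lid with more than 4 N; only the loose lid needs holding, and it is home only while it is held (all of step 2); the arm keeps its last pose, push and grip.
It fails at once if a lid taken off or levered up (more than 12 mm above its seat, or tipped over 0.3 rad) (z of lid_a in the frame of tin_a above 0.119 m or z of lid_b in the frame of tin_b above 0.119 m or z of lid_c in the frame of tin_c above 0.119 m or z of lid_d in the frame of tin_d above 0.119 m or angle between any of lid_a, lid_b, lid_c, lid_d's own z axis and vertical above 0.3 rad).
It fails at once if one of the other things on the bench moved by more than 30 mm, or picked up (distance of any of stone_1, stone_2, jar, spray, cup, brush, screwdriver from where it was at the start of the episode above 0.03 m or height (world z) of any of stone_1, stone_2, jar, spray, cup, brush, screwdriver above 0.02 m).
It also fails if it takes over 45 s, if anything falls off the work surface, if the arm or the gripper's body presses on something with over 40 N, if the wrist force passes 120 N, or if a joint passes its speed limit or range.

## Working session

There is one attempt and no reset: what is moved stays moved. The work goes in short steps, Python scripts to look and compute and a tool call to move; the robot and the scene stay as the last step left them, time stands still between calls to the robot, and variables do not carry over. Pictures are saved under pics/ and viewed, about 8 in all and at most 12, crops included, and the job is handed in when it is done.

Besides the shell and the picture viewer there is one more tool, called after "Request:" by a JSON object that holds its "api" and its "payload". step_arm: Moves the arm, as the interface text tells. Its arguments: {"type":"object","properties":{"commands":{"type":"array","items":{"type":"array","items":{"type":"number"}}},"claw":{"type":"number"},"squeeze":{"type":"number"}},"required":["commands"]}

```bash
mkdir -p pics
cat > h.py <<'E'
import numpy as np, cv2
from cell import r, optics
def pts(c):
    z=c["z_map"]; v,u=np.mgrid[0:400,0:640]
    P=np.stack([(u-c["cx"])/c["fx"]*z, -(v-c["cy"])/c["fy"]*z, -z],-1)
    return P@np.array(c["rotation"]).T+np.array(c["origin"])
E
python3 - <<'E'
from h import *
o=r.get_obs(); print({k:np.round(v,3) for k,v in o.items()})
for n in ("scene","side"):
    c=optics.capture(n); np.savez(f"{n}.npz",**c); print(n,[k for k in c],c["fx"],np.round(c["origin"],3),np.round(c["rotation"],3).tolist())
    cv2.imwrite(f"pics/{n}.png",c["color"][...,::-1])
    P=pts(c); ok=c["z_map"]>0
    m=(ok&(P[...,2]>.10)&(P[...,2]<.122)&(abs(P[...,0])<.9)).astype(np.uint8)
    k,L,S,C=cv2.connectedComponentsWithStats(m)
    for i in range(1,k):
        if S[i,4]>150:
            q=P[L==i]; print(S[i],np.round((q.min(0)+q.max(0))/2,4),np.round(np.ptp(q,0),3),np.median(q[:,2]).round(4), c["color"][L==i].mean(0).round())
E
```

```text
{'time': np.float64(0.0), 'joint_positions': array([ 1.002,  0.088,  1.372,  0.   ,  1.684, -0.103]), 'qd': array([ 0.001, -0.   , -0.   , -0.001, -0.002,  0.   ]), 'joint_efforts': array([-1.0000e-03, -3.5186e+01, -3.1327e+01, -0.0000e+00,  1.1000e-02,
       -0.0000e+00]), 'tool_pos': array([0.247, 0.491, 0.23 ]), 'tcp_rot': array([-0.   ,  0.231,  0.973, -0.001]), 'ft_force': array([-0.216,  0.509, -0.782]), 'wrist_torque': array([0.007, 0.004, 0.004]), 'finger_gap': np.float64(0.085)}
scene ['color', 'z_map', 'fx', 'fy', 'cx', 'cy', 'origin', 'rotation'] 473.01278572069185 [1.268 0.197 1.18 ] [0.599, 0.193, 0.248, 0.737]Traceback (most recent call last):
  File "<stdin>", line 6, in <module>
  File "h.py", line 6, in pts
    return P@np.array(c["rotation"]).T+np.array(c["origin"])
           ~^~~~~~~~~~~~~~~~~~~~~~~~~~
ValueError: matmul: Input operand 1 has a mismatch in its core dimension 0, with gufunc signature (n?,k),(k,m?)->(n?,m?) (size 4 is different from 3)
```

```bash
cat > h.py <<'E'
import numpy as np, cv2
from scipy.spatial.transform import Rotation as R
from cell import r, optics
def pts(c):
    z=c["z_map"]; v,u=np.mgrid[0:400,0:640]
    P=np.stack([(u-c["cx"])/c["fx"]*z, -(v-c["cy"])/c["fy"]*z, -z],-1)
    return P@R.from_quat(c["rotation"],scalar_first=True).as_matrix().T+np.array(c["origin"])
E
python3 - <<'E'
from h import *
for n in ("scene","side"):
    c=optics.capture(n); np.savez(f"{n}.npz",**c); print(n,c["fx"],np.round(c["origin"],3))
    cv2.imwrite(f"pics/{n}.png",c["color"][...,::-1])
    P=pts(c); ok=c["z_map"]>0
    m=(ok&(P[...,2]>.10)&(P[...,2]<.122)&(abs(P[...,0])<.9)).astype(np.uint8)
    k,L,S,C=cv2.connectedComponentsWithStats(m)
    for i in range(1,k):
        if S[i,4]>150:
            q=P[L==i]; print(S[i],np.round((q.min(0)+q.max(0))/2,4),np.round(np.ptp(q,0),3),np.median(q[:,2]).round(4), c["color"][L==i].mean(0).round())
E
```

```text
scene 473.01278572069185 [1.268 0.197 1.18 ]
[102 115  50  41 343] [ 0.368  -0.6055  0.111 ] [0.179 0.115 0.022] 0.1114 [148. 122.  13.]
[260 132  33  27 669] [ 0.3143 -0.151   0.1077] [0.11  0.102 0.015] 0.1069 [ 25.  82. 194.]
[332 149  34  27 724] [0.3417 0.0811 0.1076] [0.104 0.101 0.015] 0.1068 [ 56.  68. 136.]
[207 168  35  29 793] [ 0.4892 -0.262   0.109 ] [0.102 0.103 0.017] 0.1087 [118. 112. 123.]
[267 174  36  30 820] [ 0.4749 -0.0818  0.1109] [0.104 0.102 0.02 ] 0.1113 [118. 112. 123.]
[492 193  17  18 173] [0.3997 0.5213 0.1062] [0.055 0.043 0.012] 0.1066 [64. 65. 68.]
[396 200  38  33 948] [0.4965 0.2911 0.1083] [0.105 0.101 0.016] 0.1089 [118. 112. 123.]
[538 213  33  26 468] [0.4549 0.6615 0.1074] [0.072 0.084 0.015] 0.1069 [61. 63. 66.]
[329 216  38  34 992] [0.5862 0.1201 0.1083] [0.104 0.101 0.016] 0.109 [119. 113. 124.]
[ 271  223   38   35 1017] [ 0.6401 -0.026   0.1073] [0.104 0.101 0.015] 0.1071 [ 42.  65. 141.]
[  94  267   49   39 1387] [ 0.853  -0.4108  0.1089] [0.094 0.118 0.018] 0.1096 [ 19.  69. 148.]
[262 298  20  28 171] [ 0.8471 -0.0215  0.1108] [0.059 
[... 645 characters left out ...]
08 0.1065] [0.1   0.104 0.013] 0.1069 [ 56.  79. 155.]
[344 183  32  25 615] [ 0.6383 -0.0263  0.1066] [0.101 0.104 0.013] 0.1069 [ 57.  81. 155.]
[423 193  20  17 216] [ 0.8601 -0.0949  0.1084] [0.054 0.069 0.017] 0.1078 [82. 85. 85.]
[296 203  34  27 709] [ 0.4743 -0.0815  0.1088] [0.1   0.102 0.018] 0.1115 [138. 136. 144.]
[244 228  36  30 844] [ 0.3139 -0.1495  0.1069] [0.1   0.103 0.014] 0.1069 [ 66. 105. 208.]
[425 243  42  24 168] [ 0.8126 -0.2915  0.1109] [0.095 0.091 0.021] 0.1099 [169. 173. 167.]
[311 248  37  33 962] [ 0.486  -0.2615  0.107 ] [0.102 0.101 0.014] 0.1091 [139. 137. 143.]
[ 458  268   46   41 1308] [ 0.8509 -0.4122  0.1076] [0.098 0.114 0.015] 0.1097 [ 54.  90. 165.]
```

View pics/scene.png

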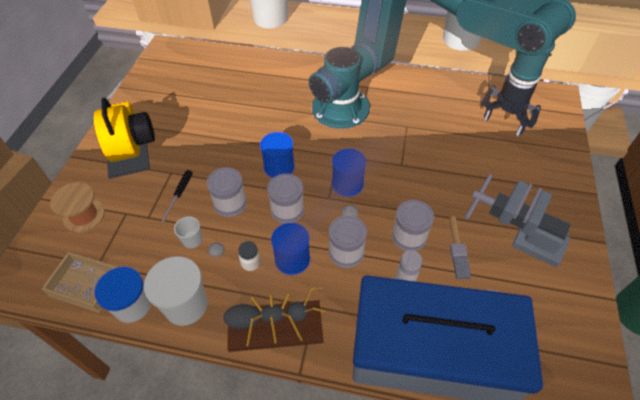

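View pics/side.png

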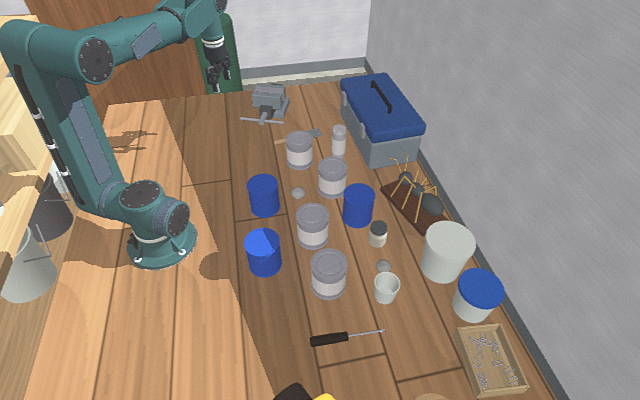

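The scene and side pictures show four grey tins. Their tops sit at (0.488,-0.262), (0.4745,-0.082), (0.497,0.291) and (0.586,0.120). In both views the lid of the second (scene px 286,190; side px 312,218) reads about 2.5 mm higher than the others. I'll test that one first by touch.

Request:
{"api": "step_arm", "payload": {"commands": [[-1.2,-1.1,0,0],[-2.4,-2.2,0,0],[-2.7,-2.5,0,0],[-2.7,-2.5,0,0],[-2.7,-2.5,0,0],[-2.7,-2.5,0,0],[-2.7,-2.5,0,0],[-2.7,-2.5,0,0],[-2.7,-2.5,0,0],[-2.7,-2.5,0,0]], "claw": 0, "squeeze": 40}}

```text
time: 0.98
tool_pos: [0.3675, 0.1684, 0.2312]
tcp_rot: [0.0, 0.231, 0.973, 0.0]
ft_force: [0.7, -0.2, -0.1]
finger_gap: -0.0
```

Request:
{"api": "step_arm", "payload": {"commands": [[-2.7,-2.5,0,0],[-2.7,-2.5,0,0],[-2.7,-2.5,0,0],[-2.7,-2.5,0,0],[-2.7,-2.5,0,0],[-2.0,-2.0,0,0],[-1.0,-1.0,0,0],[0,0,0,0],[0,0,0,0]]}}

```text
time: 1.73
tool_pos: [0.4451, -0.0429, 0.2308]
tcp_rot: [-0.001, 0.232, 0.973, 0.0]
ft_force: [-0.5, 0.1, 0.3]
finger_gap: -0.0001
```

Run:
```python
from h import *
o=r.get_obs(); print({k:np.round(o[k],4).tolist() for k in('time','tool_pos','tcp_rot','ft_force','finger_gap','joint_positions')})
M=R.from_quat(o['tcp_rot'],scalar_first=True).as_matrix(); print(M.round(3))
print("to centre, tool cm",(M.T@(np.array([.4745,-.0817,.15])-o['tool_pos'])*100).round(2))
c=optics.capture("wrist"); cv2.imwrite("pics/w1.png",c["color"][...,::-1])
```

```text
{'time': 1.7333, 'tool_pos': [0.4451, -0.0429, 0.2308], 'tcp_rot': [-0.0007, 0.2317, 0.9728, 0.0003], 'ft_force': [-0.5138, 0.0924, 0.265], 'finger_gap': -0.0001, 'joint_positions': [-0.2235, -0.1433, 1.5966, 0.0006, 1.6897, -1.3266]}
[[-0.893  0.451 -0.001]
 [ 0.451  0.893  0.001]
 [ 0.002  0.    -1.   ]]
to centre, tool cm [-4.38 -2.14  8.07]
```

View pics/w1.png

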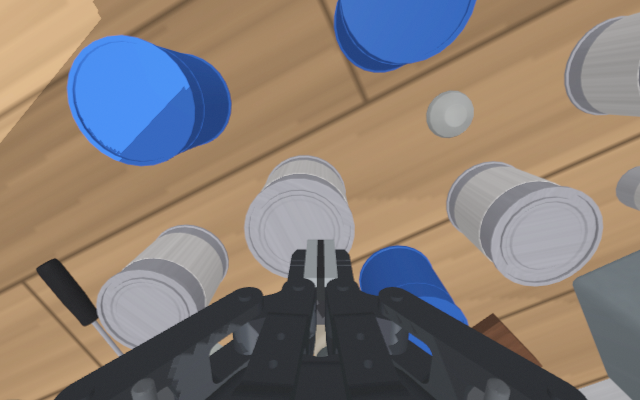

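The wrist picture shows the shut fingertips at about (320,245), just over the near edge of the second tin's lid, which is centred at about (300,232). I'll go 26 mm off that centre and press lightly.

Request:
{"api": "step_arm", "payload": {"commands": [[-0.9,-1.1,2.0,0],[-0.9,-1.0,3.0,0],[0,0,3.0,0],[0,0,2.0,0],[0,0,0.5,0],[0,0,0,0],[0,0,0,0]]}}

```text
time: 2.37
tool_pos: [0.4525, -0.0686, 0.1274]
tcp_rot: [0.001, 0.23, 0.973, 0.0]
ft_force: [-0.1, -0.4, 0.8]
finger_gap: -0.0001
```

Request:
{"api": "step_arm", "payload": {"commands": [[0,0,0.3,0],[0,0,0.3,0],[0,0,0.15,0],[0,0,0,0],[0,0,0,0]]}}

```text
time: 2.78
tool_pos: [0.4521, -0.0694, 0.1191]
tcp_rot: [0.0, 0.231, 0.973, 0.0]
ft_force: [-0.1, 0.6, -0.5]
finger_gap: 0.0001
```

Request:
{"api": "step_arm", "payload": {"commands": [[0,0,0.1,0],[0,0,0,0],[0,0,0,0]]}}

```text
time: 3.03
tool_pos: [0.452, -0.0695, 0.1178]
tcp_rot: [0.0, 0.231, 0.973, 0.0]
ft_force: [0.4, -0.2, 0.1]
finger_gap: -0.0001
```

Request:
{"api": "step_arm", "payload": {"commands": [[0,0,0.2,0],[0,0,0.1,0],[0,0,0,0],[0,0,0,0]]}}

```text
time: 3.37
tool_pos: [0.4519, -0.0693, 0.1146]
tcp_rot: [-0.0, 0.231, 0.973, 0.0]
ft_force: [0.1, 0.8, -0.2]
finger_gap: -0.0001
```

Request:
{"api": "step_arm", "payload": {"commands": [[0,0,0.15,0],[0,0,0,0],[0,0,0,0]]}}

```text
time: 3.62
tool_pos: [0.4521, -0.0694, 0.1134]
tcp_rot: [0.0, 0.231, 0.973, 0.0]
ft_force: [-1.1, 0.1, 0.2]
finger_gap: 0.0001
```

Request:
{"api": "step_arm", "payload": {"commands": [[0,0,0.1,0],[0,0,0,0],[0,0,0,0]]}}

```text
time: 3.87
tool_pos: [0.4518, -0.0692, 0.1128]
tcp_rot: [-0.0, 0.231, 0.973, 0.0]
ft_force: [-2.4, 0.7, 4.9]
finger_gap: -0.0002
```

```bash
cat >> h.py <<'E'
def lid(ctr):
    o=r.get_obs(); c=optics.capture("wrist"); z=c["z_map"]; v,u=np.mgrid[0:400,0:640]
    P=np.stack([(u-c["cx"])/c["fx"]*z, -(v-c["cy"])/c["fy"]*z, -z],-1)
    T=np.array(c["T_tool_cam"]); P=P@T[:3,:3].T+T[:3,3]
    M=R.from_quat(o['tcp_rot'],scalar_first=True).as_matrix()
    P=P@M.T+o['tool_pos']; d=np.hypot(P[...,0]-ctr[0],P[...,1]-ctr[1])
    for lo,hi in((0,.038),(.0475,.0505)):
        q=P[(z>0)&(d>lo)&(d<hi)&(abs(P[...,2]-.111)<.006)]
        A=np.c_[q[:,:2]-ctr,np.ones(len(q))]
        for _ in range(3):
            s,*_=np.linalg.lstsq(A,q[:,2],rcond=None); e=abs(A@s-q[:,2]); k=e<max(.001,2*e.std()); A,q=A[k],q[k]
        print("r",lo,hi,"n",len(q),"slope",s[:2].round(3),"z",s[2].round(4),"rms",e.std().round(5))
    print({k:np.round(o[k],4).tolist() for k in('time','tool_pos','ft_force')}); return c
E
python3 - <<'E'
from h import *
c=lid(np.array([.4745,-.0817])); cv2.imwrite("pics/w2.png",c["color"][...,::-1])
E
```

```text
r 0 0.038 n 2795 slope [ 0.056 -0.026] z 0.1134 rms 0.00028
r 0.0475 0.0505 n 850 slope [-0.022  0.002] z 0.1089 rms 0.00028
{'time': 3.8667, 'tool_pos': [0.4518, -0.0692, 0.1128], 'ft_force': [-2.4496, 0.7243, 4.9051]}
```

View pics/w2.png

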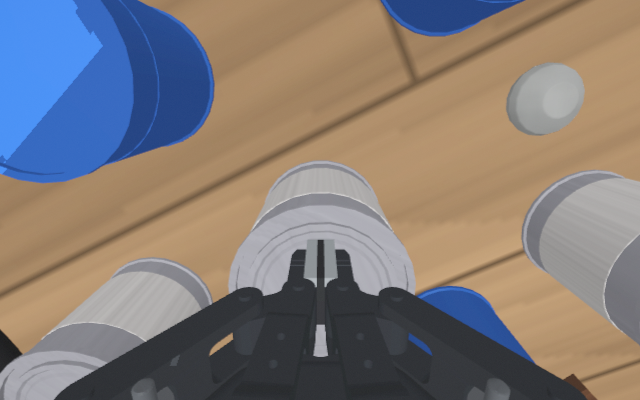

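The wrist picture shows the fingertip at about (320,275) on the near part of the lid. The lid's fitted plane is tipped 0.06–0.08 rad down towards the finger, so it rocks. I'll press a touch more so it tips clearly past the mark.

Request:
{"api": "step_arm", "payload": {"commands": [[0,0,0.06,0],[0,0,0,0],[0,0,0,0],[0,0,0,0]]}}

```text
time: 4.25
tool_pos: [0.4516, -0.0691, 0.1125]
tcp_rot: [-0.0, 0.231, 0.973, 0.0]
ft_force: [-4.4, 2.2, 7.1]
finger_gap: 0.0001
```

```bash
python3 -c "
from h import *
lid(np.array([.4745,-.0817]))"
```

```text
r 0 0.038 n 2782 slope [ 0.069 -0.032] z 0.1134 rms 0.00028
r 0.0475 0.0505 n 868 slope [-0.03   0.001] z 0.1085 rms 0.00027
{'time': 4.25, 'tool_pos': [0.4516, -0.0691, 0.1125], 'ft_force': [-4.4111, 2.2147, 7.1082]}
```

It now tips 0.08–0.10 rad under 7 N. I'll lift, move to the middle, and press home.

Request:
{"api": "step_arm", "payload": {"commands": [[0,0,-0.5,0],[0,0,-0.7,0],[-1.3,0,0,0],[-1.3,-0.1,0,0],[0,0,0,0],[0,0,0,0]]}}

```text
time: 4.8
tool_pos: [0.4751, -0.0822, 0.1238]
tcp_rot: [0.0, 0.231, 0.973, 0.0]
ft_force: [0.2, -0.3, -0.8]
finger_gap: 0.0002
```

Request:
{"api": "step_arm", "payload": {"commands": [[0,0,0.4,0],[0,0,0.4,0],[0,0,0.2,0],[0,0,0.1,0],[0,0,0,0],[0,0,0,0]]}}

```text
time: 5.3
tool_pos: [0.4742, -0.0817, 0.1135]
tcp_rot: [-0.0, 0.231, 0.973, 0.0]
ft_force: [-2.0, -0.1, 6.1]
finger_gap: 0.0004
```

Request:
{"api": "step_arm", "payload": {"commands": [[0,0,0.1,0],[0,0,0.1,0],[0,0,0,0],[0,0,0,0]]}}

```text
time: 5.63
tool_pos: [0.4743, -0.0817, 0.112]
tcp_rot: [-0.0, 0.231, 0.973, -0.0]
ft_force: [-3.4, 0.7, 7.5]
finger_gap: 0.0002
```

Request:
{"api": "step_arm", "payload": {"commands": [[0,0,0.1,0],[0,0,0.1,0],[0,0,0,0],[0,0,0,0]]}}

```text
time: 5.97
tool_pos: [0.4742, -0.0817, 0.1102]
tcp_rot: [-0.0, 0.231, 0.973, 0.0]
ft_force: [-2.9, 1.7, 8.5]
finger_gap: -0.0001
```

Request:
{"api": "step_arm", "payload": {"commands": [[0,0,0.1,0],[0,0,0,0],[0,0,0,0],[0,0,0,0]]}}

```text
time: 6.3
tool_pos: [0.4742, -0.0816, 0.11]
tcp_rot: [0.0, 0.231, 0.973, -0.0]
ft_force: [-5.1, 1.9, 11.6]
finger_gap: 0.0001
```

```bash
python3 -c "
from h import *
lid(np.array([.4745,-.0817]))"
```

```text
r 0 0.038 n 7988 slope [ 0.004 -0.002] z 0.1096 rms 0.00028
r 0.0475 0.0505 n 1218 slope [-0.008 -0.003] z 0.1094 rms 0.00027
{'time': 6.3, 'tool_pos': [0.4742, -0.0816, 0.11], 'ft_force': [-5.1436, 1.9309, 11.5618]}
```

The lid is home, level and flush. I'll add a little push as margin.

Request:
{"api": "step_arm", "payload": {"commands": [[0,0,0.1,0],[0,0,0.1,0],[0,0,0,0],[0,0,0,0],[0,0,0,0],[0,0,0,0]]}}

```text
time: 6.85
tool_pos: [0.4743, -0.0817, 0.11]
tcp_rot: [0.0, 0.231, 0.973, -0.0]
ft_force: [-9.4, 2.9, 19.3]
finger_gap: 0.0002
```

```bash
python3 -c "
from h import *
lid(np.array([.4745,-.0817]))
for n,f in (('side','pics/s2.png'),):
    c=optics.capture(n); P=pts(c); d0=dict(np.load(n+'.npz',allow_pickle=True)); P0=pts(d0)
    for x,y in((.4745,-.0817),(.488,-.262),(.497,.291),(.586,.12)):
        print(x,y,[np.median(p[(np.hypot(p[...,0]-x,p[...,1]-y)<.036)&(abs(p[...,2]-.11)<.008)][:,2]).round(4) for p in(P0,P)])
    cv2.imwrite(f,c['color'][...,::-1])
print(r.get_obs()['ft_force'])
"
```

```text
r 0 0.038 n 7959 slope [ 0.004 -0.001] z 0.1097 rms 0.00028
r 0.0475 0.0505 n 1280 slope [-0.007 -0.003] z 0.1095 rms 0.00028
{'time': 6.85, 'tool_pos': [0.4743, -0.0817, 0.11], 'ft_force': [-9.3932, 2.9186, 19.2818]}
0.4745 -0.0817 [np.float64(0.1129), np.float64(0.1091)]
0.488 -0.262 [np.float64(0.1095), np.float64(0.1094)]
0.497 0.291 [np.float64(0.109), np.float64(nan)]
0.586 0.12 [np.float64(0.1092), np.float64(0.1093)]
[-9.71691166  2.13160139 19.83871558]
  return _methods._mean(a, axis=axis, dtype=dtype,
  ret = ret.dtype.type(ret / rcount)
```

View pics/s2.png

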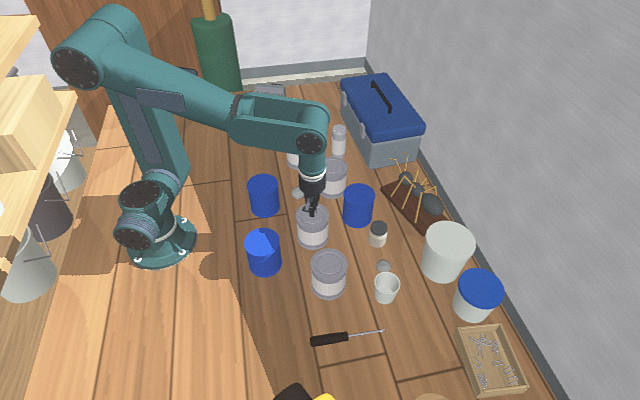

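The side picture shows the fingers on the lid at about (312,212), with the other visible objects where they were.

```bash
python3 -c "
from h import *
r.hand_in(); print(r.get_obs()['ft_force'])"
```

```text
the job is handed in; nothing more can be done
the job is handed in; nothing more can be done
```

The loose lid was on the tin at about (0.4745, -0.082). It is now home, and I handed in the job with the arm still pressing it down near its middle at about 19 N.

- **Finding it:** Depth from both fixed cameras showed this lid about 2.5–3.5 mm higher than the other three, so I pressed it first, 26 mm out. It rocked: 0.08 rad from vertical, about 0.10 rad against its seam, under 7 N. I did not press the other lids.
- **Last checks:** The lid measures 0.1097 m against 0.1095 m for the seam, with a slope of about 0.004, and the fingertip stands at 0.1100 m.
- **Other tins:** Two of the other lids read the same height as before. The arm hid the fourth, at (0.497, 0.291), from the side camera, so I could not check it again; I never touched it.
- **Disagreements:** The sensor also shows about 10 N sideways, which I take to be friction under the fingertip. The wrist camera's fit of the seam was off level by up to 0.03 rad during the rocking press and 0.007 at the end. I put that down to calibration.
- **Bystanders:** None of the ones visible in the last side picture moved. I judged this by eye only.

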